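# Park the press roller in its cradle at the top of the bed

## Task

Clear the leaf-press bed for the next batch: with your fingertips push the dark wooden roller up the sloping gutter, over the crest and down into its cradle against the top stop, so that it stays there and cannot roll back. Only push it along the bed, do not lift it off, and leave everything else on the table where it is. Finish with the hand clear of the roller.

Things in the scene. Friction and masses are not known exactly. Their poses are not given: they have to be found in the camera images.
- press_bed: Fixed press bed: a white board sloping up at 8 degrees between two bamboo rails, ending in a cradle and a top stop; a gutter 395 mm long, 190 wide, 154 between the rails, which stand 19 mm above the board. Origin: on the table under its middle; x level along the gutter, uphill, y across, z up. The ramp's surface is 30 mm above the table at x = -200 mm (lower end), 58 at x = 0. Position and yaw vary.
- bottom_strip (a point): Middle of the top of the bamboo strip, 9 mm high and 12 mm wide, that crosses the lower end of the bed (x = -194 mm in the bed's frame) and keeps the roller from running off. Downhill of it the end is open: nothing stands on the table there for 150 mm.
- bed_ramp (a point): Point on the ramp's white surface, on the bed's centre line, at x = 0 of the bed. Its x runs up along the slope, its y across the gutter, its z square off the ramp: the roller's centre is 32 mm up this z while it lies on the ramp.
- crest (a point): Top edge of the ramp on the centre line: x = +100 mm in the bed's frame, 72 mm above the table. Beyond it the white surface falls at 10 degrees towards the top stop: this is the cradle. A roller lying square in the gutter rolls into it by itself once past the crest; pushed off-centre it can skew by up to 4 degrees and bind between the rails, and must be pushed on to the stop.
- top_stop (a point): Middle of the upper edge of the top stop's face: an upright plywood end board across the bed, face at x = +175 mm in the bed's frame, top 106 mm above the table; the cradle's floor meets it 59 mm above the table.
- parked (a point): Where the roller's centre is when it is parked: x = +143 mm in the bed's frame, 97 mm above the table, on the centre line; the barrel then touches the cradle's floor and the top stop. Axes as the bed's.
- roller: Loose dark wooden roller across the gutter: barrel 64 mm in diameter, 150 long, 2 mm to spare at each rail; a pale knob 20 mm thick at each end passes above the rails (210 overall). 0.3 to 0.5 kg, friction about 0.6. Origin: barrel centre; y along the barrel. Starts against the bottom strip, at x = -170 mm of the bed, 66 mm high. Let go on the ramp it rolls down.
- bamboo_offcut: Loose piece of bamboo tube standing upright beside the lower half of the bed, 48 mm in diameter, 70 mm high; origin at the centre of its underside. Bystander.
- tape_measure: Loose orange and black tape measure standing beside the lower half of the bed, 64 x 30 x 58 mm; origin at the centre of its underside. Bystander.
- mallet: Loose wooden mallet lying beside the bed, on the side away from the robot, 208 mm long, head 55 x 85 x 45 mm at its +x end; origin on the table, near the middle of its length. Bystander.
- mug: Loose blue mug, 80 mm in diameter, 90 mm high, on the left of the table; origin at the centre of its underside. Bystander.
- varnish_jar: Loose amber glass jar with a steel lid, 66 mm in diameter, 85 mm high, standing on the blue striped mat on the right; origin at the centre of its underside. Bystander.

How it is judged:
By the outcome, as a careful person would: the job done as asked, in the order asked, and still so for the second after the job is handed in, with the robot touching nothing.
It also fails if it takes over 38 s, if anything falls off the work surface, if the arm or the gripper's body presses on something with over 40 N, if the wrist force passes 120 N, or if a joint passes its speed limit or range.

## Robot

A 6-joint arm with a two-finger parallel gripper is mounted at the origin on the work surface. World frame = base frame: x ahead of the robot, y to its left, z up, the work surface at z = 0. Lengths are in m, angles in rad, forces in N, time in s.
With the tool pointing down it reaches from about 0.325 to 0.9 m from the base axis. Payload 6.1 kg.
Tool frame: the origin (TCP) lies midway between the tips of the shut fingers; the grasp point (between the pads) lies 19 mm behind it (robot.grasp_offset is the distance from the TCP to the grasp point, in m); z points along the fingers, y is the direction in which the jaws open and shut (so a half turn about z gives the same grasp; the last joint's range is limited). The gripper opens to 85 mm and grips with 20 to 120 N. Pads are 22 mm wide; open, the fingers measure 114 mm over their backs; the gripper's body (76 mm by 85 mm) begins 54 mm behind the grasp point. The pads swing forward as they close: fully open they stand 13 mm farther back than shut.
Start: joints at [-1.311, 0.22, 1.526, -0, 1.395, -0.126], TCP at [0.235, -0.579, 0.196] pointing down, gripper open.
Joint ranges: [-2.98, 2.98], [-0.91, 2.08], [0.09, 2.57], [-1.24, 4.39], [0.2, 2.65], [-2.68, 2.68]. Speed limits (rad/s): [2.57, 2.57, 3.01, 3.14, 3.14, 3.14].

## Interface

Orientations are given as a unit quaternion [w, x, y, z].
In Python, from bench import robot, viewer gives the robot as it stands.
- The arm moves only by the tool play_rows, never from a script. Its argument "steps" is a list of rows, each a list of 7 numbers: the turn, a rotation vector about the tool's x, y, z in rad, then the shift along the tool's x, y, z in mm, then the opening, from 0 (shut) to 1 (fully open). A call has 1 to 10 rows; each row is the pose to reach, as a shift and turn from the pose commanded when the call began, along the tool's axes at that moment; what a row does not reach only later rows make up. A row lasts 1/8 s, in which the tool goes at most 62.5 mm and 10.7 degrees, less where a joint would pass 70% of its speed; a pose out of reach is approached as far as the arm can. A call with a gripper value outside its range is refused whole. The fingers move at their own pace and stop on an object; "force" is the grip in N (left out, the last holds). Time passes only in rows, so rows that repeat a pose let the fingers close. It gives the time, the measured TCP pose, the force and the opening at its end, in the units of the state.
- robot.read_state(): the state, without advancing time (a new reading comes with each control period).
- viewer.read_camera(name): name is "side" or "top"; returns a dict with "color" (480x640x3 uint8, red, green, blue), "z_map" (480x640 float32, m along the optical axis (not along the pixel's ray), 0 where there is no reading), "fx", "fy", "cx", "cy" (pixels), "T" (4x4, takes a point from camera to world coordinates). Camera axes: x right, y down, z forward; pixel columns grow to the right and rows downward; lengths in m; the calibration is good to about 2 mm. A picture is of the moment at which its call begins.
- robot.hand_in(): hands the job in, once; it reports no verdict.
The state is a dict: "time": time; "joints": joint angles; "qd": joint speeds; "joint_torque": joint torques, N m; "tcp_pos": TCP position; "ee_rot": TCP orientation; "contact_force": force on the tool from outside, world axes, zero at the start; "moment": the same for the moment, N m; "gripper_width": opening from 0.0 (shut) to 1.0 (fully open).
Only numpy, scipy, OpenCV 4.12 (cv2) and the standard library are available. Lean on these libraries where they do the work, as an engineer would, in place of code of your own. Each camera call takes 0.05 s, during which the arm holds its last target.

## Working session

There is one attempt and no reset: what is moved stays moved. The work goes in short steps, Python scripts to look and compute and a tool call to move; the robot and the scene stay as the last step left them, time stands still between calls to the robot, and variables do not carry over. Pictures are saved under pics/ and viewed, and the job is handed in when it is done.

Besides the shell and the picture viewer there is one more tool, called after "Emit:" as name([rows], argument=value, ...), one row to a line, values as JSON. play_rows: Moves the arm, as the interface text tells. Its arguments: {"type":"object","properties":{"steps":{"type":"array","items":{"type":"array","items":{"type":"number"}}},"force":{"type":"number"}},"required":["steps"]}

```bash
mkdir -p pics; ls
python3 - <<'E'
from bench import robot, viewer
import cv2,numpy as np
s=robot.read_state(); print(s)
for n in ("side","top"):
    c=viewer.read_camera(n); cv2.imwrite(f"pics/{n}0.png",c["color"][:,:,::-1]); np.savez(f"{n}0.npz",**c)
    print(n,c["fx"],c["fy"],c["cx"],c["cy"],np.round(c["T"],4).tolist())
E
```

```text
pics
{'time': 0.0, 'joints': array([-1.31106847e+00,  2.21253838e-01,  1.52759108e+00, -2.68054561e-05,
        1.39470585e+00, -1.26132842e-01]), 'qd': array([ 7.85671941e-04, -7.13619185e-05, -7.69167175e-04,  4.41313624e-04,
        2.78435096e-04, -7.11559218e-04]), 'joint_torque': array([ 3.19308383e-04, -4.96900606e+01, -3.89395058e+01, -1.01775172e-04,
        1.13100791e-02,  1.81279700e-05]), 'tcp_pos': array([ 0.23501801, -0.57840763,  0.19469275]), 'ee_rot': array([-9.75992973e-04,  9.81445674e-01,  1.91737920e-01, -7.85136863e-05]), 'contact_force': array([0.52307651, 0.93403843, 0.1717045 ]), 'moment': array([ 0.03908884, -0.01547925, -0.01593874]), 'gripper_width': 0.9983661024707454}
side 541.8331875556767 541.8331875556767 328.01203302128437 233.03362334319803 [[-0.6959, -0.3755, 0.6121, -0.2214], [-0.7181, 0.369, -0.5901, 0.8036], [-0.0043, -0.8502, -0.5265, 0.8224], [0.0, 0.0, 0.0, 1.0]]
top 550.5303563877516 550.5303563877516 321.0752906985041 234.55070311535871 [[0.0032, -0.9952, 0.0976, 0.4788], [-0.9998, -0.0013, 0.0203, -0.0201], [-0.0201, -0.0977, -0.995, 1.41], [0.0, 0.0, 0.0, 1.0]]
```

View pics/side0.png

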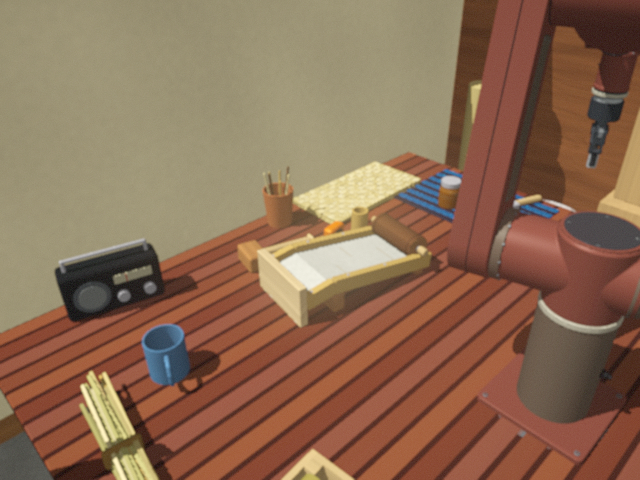

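View pics/top0.png

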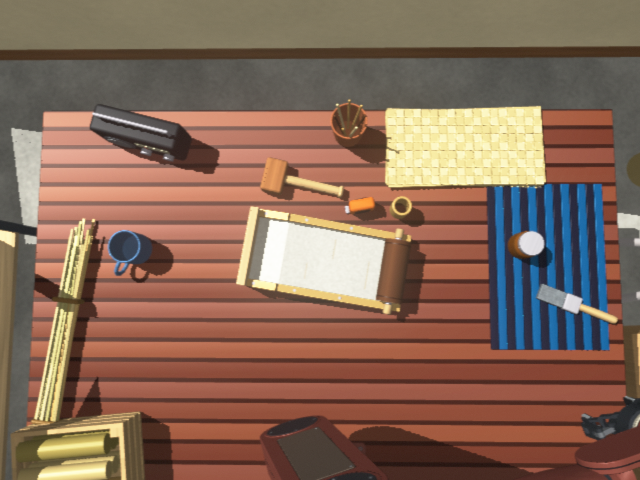

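```bash
cat > h.py <<'E'
import numpy as np, cv2
def cloud(c):
    z=c["z_map"];v,u=np.mgrid[:480,:640]
    P=np.stack([(u-c["cx"])/c["fx"]*z,(v-c["cy"])/c["fy"]*z,z],-1)
    T=c["T"]; return P@T[:3,:3].T+T[:3,3]
E
python3 - <<'E'
from h import *
c=dict(np.load("top0.npz")); W=cloud(c); v,u=np.mgrid[:480,:640]
img=c["color"].astype(int)
reg=(u>230)&(u<420)&(v>200)&(v<322)
tab=W[330:400,100:250].reshape(-1,3); print("table z",np.median(tab[:,2]))
for (a,b) in [(394,273),(258,248),(246,248),(300,215),(270,250),(330,260),(404,238),(388,308),(402,206),(360,205)]: print((a,b),img[b,a],W[b,a].round(4))
H=W[...,2]
# top stop
m=reg&(H>0.1)&(H<0.112)&(u<270)
p=W[m]; r=cv2.minAreaRect((p[:,:2]*1000).astype(np.float32)); print("stop",m.sum(),r,cv2.boxPoints(r))
# whole bed footprint without stop
m=reg&(H>0.02)
m=cv2.morphologyEx(m.astype(np.uint8),cv2.MORPH_OPEN,np.ones((3,3)))>0
n,l,st,_=cv2.connectedComponentsWithStats(m.astype(np.uint8)); print(st[:4])
# roller: dark
d=reg&(img.sum(-1)<260)&(H>0.065)&(u>370)
p=W[d];r=cv2.minAreaRect((p[:,:2]*1000).astype(np.float32)); print("roller",d.sum(),r,cv2.boxPoints(r),p[:,2].max())
pp=p[:,:2]-p[:,:2].mean(0);w=np.linalg.svd(pp,full_matrices=False)[2][0];print(p[:,:2].mean(0),w,np.degrees(np.arctan2(w[1],w[0])))
vis=cv2.resize(c["color"][190:330,220:430,::-1],None,fx=3.8,fy=3.8,interpolation=cv2.INTER_CUBIC);cv2.imwrite("pics/crop.png",vis)
E
```

```text
table z 0.0004638200462270259
(394, 273) [124  83  62] [ 0.5162 -0.1669  0.0957]
(258, 248) [137 130 119] [0.5781 0.1633 0.0565]
(246, 248) [250 233 178] [0.5745 0.1854 0.1052]
(300, 215) [221 173 112] [0.6561 0.0582 0.0878]
(270, 250) [253 253 250] [0.5723 0.1321 0.0697]
(330, 260) [242 241 231] [ 0.5488 -0.0146  0.0561]
(404, 238) [125 101  64] [ 0.604  -0.1974  0.0503]
(388, 308) [235 205 141] [ 0.433  -0.1539  0.0759]
(402, 206) [83 56 40] [ 0.6909 -0.1993  0.0036]
(360, 205) [253 163  67] [ 0.686  -0.0889  0.0528]
stop 665 ((581.3792114257812, 181.62428283691406), (21.181400299072266, 189.47415161132812), 80.4920654296875) [[486.19415 186.82812]
 [673.0655  155.53   ]
 [676.5643  176.42044]
 [489.69293 207.71857]]
[[     0      0    640    480 293749]
 [   349    201     26     13    281]
 [   391    201     21     17    171]
 [   237    206    174    108  12999]]
roller 752 ((528.804443359375, -129.38143920898438), (166.97975158691406, 172.9398651123047), 68.56318664550781) [[ 417.80295  -175.49298 ]
 [ 578.77905  -238.69818 ]
 [ 639.8059    -83.2699  ]
 [ 478.82983   -20.064697]] 1.4100002079879481
[ 0.51791295 -0.17932572] [ 0.9624523  -0.27145087] -15.750620238430765
```

View pics/crop.png

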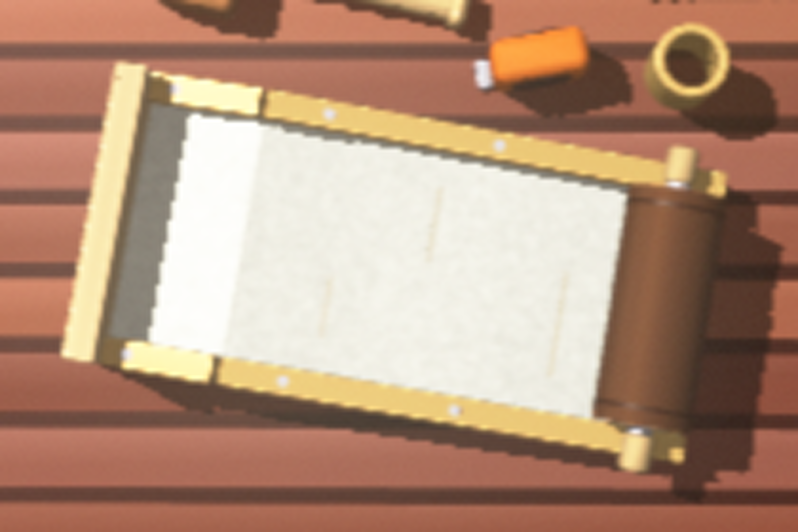

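Run:
```python
from h import *
c=dict(np.load("top0.npz")); W=cloud(c); v,u=np.mgrid[:480,:640];H=W[...,2]
reg=(u>230)&(u<420)&(v>200)&(v<322)
d=reg&(u>365)&(H>0.080)&(H<0.11)
p=W[d];r=cv2.minAreaRect((p[:,:2]*1000).astype(np.float32)); print("roller",d.sum(),r,p[:,2].max())
q=p[p[:,2]>0.09]; vv=cv2.fitLine(q[:,:2].astype(np.float32)*1000,cv2.DIST_HUBER,0,.01,.01).ravel();print(vv,np.degrees(np.arctan2(vv[1],vv[0]))+90)
# bed footprint
m=(reg&(H>0.02)&(H<0.2)).astype(np.uint8); m=cv2.morphologyEx(m,cv2.MORPH_OPEN,np.ones((3,3)))
n,l,st,_=cv2.connectedComponentsWithStats(m); k=1+np.argmax(st[1:,4])
p=W[l==k]; r=cv2.minAreaRect((p[:,:2]*1000).astype(np.float32)); print("foot",r,cv2.boxPoints(r))
# side camera: stop face & roller
c=dict(np.load("side0.npz")); W=cloud(c);H=W[...,2];v,u=np.mgrid[:480,:640]
X=W[...,0];Y=W[...,1]
reg=(X>.4)&(X<.7)&(Y>-.25)&(Y<.25)&(u<450)
p=W[reg&(H>.1)&(H<.112)&(Y>.1)]; r=cv2.minAreaRect((p[:,:2]*1000).astype(np.float32)); print("stop side",r,cv2.boxPoints(r))
p=W[reg&(H>.09)&(H<.112)&(Y<-.1)]; print("roller side",p[:,:2].mean(0),len(p), p[:,2].max())
```

```text
roller 1518 ((525.6576538085938, -168.565673828125), (60.12375259399414, 198.44883728027344), 80.82613372802734) 0.10541189436889042
[ 9.8725903e-01 -1.5912141e-01  5.2323450e+02 -1.6793361e+02] 80.8441
foot ((550.52587890625, -3.9396820068359375), (397.4041442871094, 209.3557586669922), 80.4920654296875) [[ 414.46353 -182.621  ]
 [ 620.9433  -217.20325]
 [ 686.58826  174.74164]
 [ 480.10846  209.32388]]
stop side ((577.7803344726562, 182.44970703125), (23.029726028442383, 190.7327880859375), 81.11058807373047) [[481.7801  185.8099 ]
 [670.22186 156.3364 ]
 [673.7806  179.08951]
 [485.3388  208.56302]]
roller side [ 0.51552784 -0.16274859] 480 0.10116015740607631
```

Bed yaw is about 80.7° and its origin is about (0.550, -0.002). I'll move behind the roller with the fingers open across the gutter, so the two tips give a symmetric push.

Emit:
play_rows([
  [0,0,-0.3,90,-45,0,1],
  [0,0,-0.5,180,-90,0,1],
  [0,0,-0.68,260,-130,0,1],
  [0,0,-0.85,320,-160,0,1],
  [0,0,-1.023,368,-185,0,1],
  [0,0,-1.023,368,-185,0,1],
  [0,0,-1.023,368,-185,0,1],
  [0,0,-1.023,368,-185,0,1],
  [0,0,-1.023,368,-185,0,1],
])

```text
time: 1.23
tcp_pos: [0.506, -0.2694, 0.1954]
ee_rot: [-0.0, 0.762, 0.648, -0.0]
contact_force: [-0.5, 0.4, 0.8]
gripper_width: 1.003
```

```bash
cat >> h.py <<'E'
from scipy.spatial.transform import Rotation as R
TH=np.radians(80.7);U=np.array([np.cos(TH),np.sin(TH)]);V=np.array([-U[1],U[0]]);O=np.array([.5503,-.0017])
def rep(s):
    p=s["tcp_pos"];d=p[:2]-O;q=s["ee_rot"];M=R.from_quat([q[1],q[2],q[3],q[0]]).as_matrix()
    print("t",s["time"],"bed x,y,z mm",(1000*np.array([d@U,d@V,p[2]])).round(1),"toolx yaw",np.degrees(np.arctan2(M[1,0],M[0,0])).round(2),"z",M[:,2].round(4),"F",s["contact_force"].round(2),"g",round(s["gripper_width"],3),"q",s["joints"].round(2))
E
python3 - <<'E'
from h import *
from bench import robot
rep(robot.read_state())
E
```

```text
t 1.225 bed x,y,z mm [-271.3    0.4  195.4] toolx yaw 80.74 z [-0.001  0.    -1.   ] F [-0.49  0.38  0.85] g 1.003 q [-0.63  0.1   1.66 -0.    1.38 -0.46]
```

Emit:
play_rows([
  [0,0,0,0,0,50,1],
  [0,0,0,0,0,100,1],
  [0,0,0,0,0,140,1],
  [0,0,0,0,0,156,1],
  [0,0,0,15,0,156,1],
  [0,0,0,30,0,156,1],
  [0,0,0,45,0,156,1],
  [0,0,0,45,0,156,1],
])

```text
time: 2.22
tcp_pos: [0.5148, -0.2235, 0.041]
ee_rot: [0.001, 0.761, 0.648, 0.0]
contact_force: [-0.3, -0.3, 0.2]
gripper_width: 0.999
```

Run:
```python
from h import *
from bench import robot,viewer
rep(robot.read_state())
a=viewer.read_camera("side")["color"][180:330,200:480,::-1]; a=cv2.resize(a,None,fx=2.8,fy=2.8,interpolation=cv2.INTER_CUBIC);cv2.imwrite("pics/s1.png",a)
a=viewer.read_camera("top")["color"][180:340,220:500,::-1]; a=cv2.resize(a,None,fx=2.8,fy=2.8,interpolation=cv2.INTER_CUBIC);cv2.imwrite("pics/t1.png",a)
```

```text
t 2.225 bed x,y,z mm [-224.7   -0.8   41. ] toolx yaw 80.85 z [ 1.6e-03 -9.0e-04 -1.0e+00] F [-0.33 -0.25  0.23] g 0.999 q [-0.55  0.23  1.82  0.    1.08 -0.39]
```

View pics/s1.png

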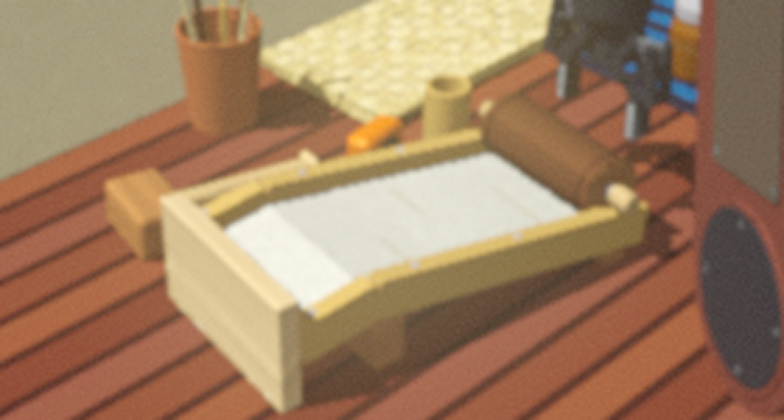

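View pics/t1.png

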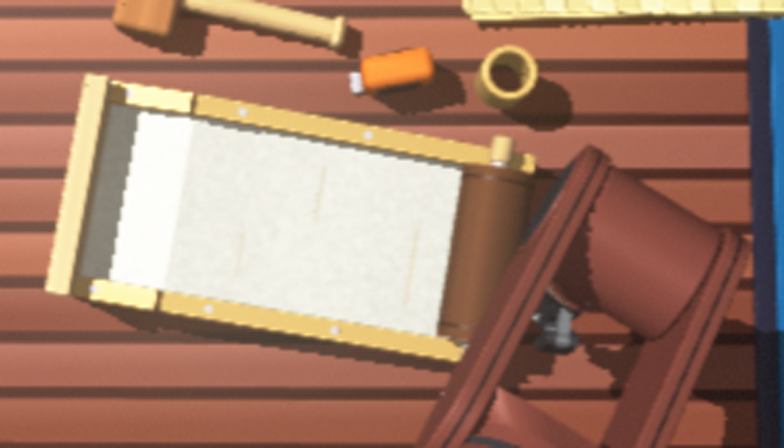

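Run:
```python
from h import *
from bench import robot,viewer
s=robot.read_state(); rep(s)
c=viewer.read_camera("side");W=cloud(c)
for dy in (-50,0,50):
    p=np.r_[O+U*(-.2247)+V*(dy/1000),.054]; k=np.linalg.inv(c["T"])@np.r_[p,1]; u=k[0]/k[2]*c["fx"]+c["cx"];v=k[1]/k[2]*c["fy"]+c["cy"]
    print(dy,(u,v),"crop",(u-200)*2.8,(v-180)*2.8)
m=np.zeros((480,640),bool);m[175:235,395:445]=1
for (x,y) in [(568,90),(637,130),(637,115),(568,75),(600,40)]:
    a,b=int(200+x/2.8),int(180+y/2.8);w=W[b,a];d=w[:2]-O;print((x,y),c["color"][b,a],(1000*np.array([d@U,d@V,w[2]])).round(1))
```

```text
t 2.325 bed x,y,z mm [-225.8   -0.6   40.6] toolx yaw 80.79 z [ 1.e-03 -9.e-04 -1.e+00] F [ 0.09 -0.58  0.29] g 0.996 q [-0.55  0.23  1.82 -0.    1.08 -0.39]
-50 (np.float64(400.63585579158143), np.float64(224.57422715587515)) crop 561.780396216428 124.80783603645041
0 (np.float64(412.95999626991147), np.float64(232.3511010837853)) crop 596.2879895557521 146.58308303459881
50 (np.float64(425.8887018206562), np.float64(240.5094723142987)) crop 632.4883650978373 169.42652248003637
(568, 90) [105  98  86] [-216.7  -40.1  101.1]
(637, 130) [87 82 75] [-220.2   52.6  101.4]
(637, 115) [106 106  99] [-216.3   54.5  118.5]
(568, 75) [122 118 108] [-218.7  -44.   117.1]
(600, 40) [83 72 57] [-219.5   -3.8  170.4]
```

Run:
```python
from h import *
from bench import robot,viewer
c=viewer.read_camera("side");W=cloud(c);np.savez("side1.npz",**c)
a=c["color"][150:260,370:470,::-1];cv2.imwrite("pics/s2.png",cv2.resize(a,None,fx=5,fy=5,interpolation=cv2.INTER_CUBIC))
for u in (403,404,426,427,428):
  for v in range(205,244,3):
    w=W[v,u];d=w[:2]-O;print(u,v,c["color"][v,u],(1000*np.array([d@U,d@V,w[2]])).round(0))
```

```text
403 205 [97 88 74] [-220.  -42.  121.]
403 208 [90 80 66] [-220.  -41.  112.]
403 211 [90 79 61] [-219.  -39.  104.]
403 214 [94 76 60] [-225.  -44.   90.]
403 217 [153 102  78] [-321. -144.    1.]
403 220 [170 111  84] [-311. -132.    0.]
403 223 [162 109  80] [-301. -121.   -1.]
403 226 [136 103  70] [-174.   13.   98.]
403 229 [146 107  72] [-166.   22.   96.]
403 232 [152 110  70] [-154.   35.   98.]
403 235 [156 115  74] [670. 892. 822.]
403 238 [156 111  72] [-147.   45.   88.]
403 241 [143 105  68] [-144.   48.   81.]
404 205 [89 78 58] [-224.  -43.  119.]
404 208 [87 74 54] [-227.  -44.  108.]
404 211 [85 72 54] [-225.  -42.  101.]
404 214 [96 76 56] [-223.  -38.   94.]
404 217 [163 110  83] [-329. -148.   -3.]
404 220 [170 112  84] [-314. -131.   -1.]
404 223 [167 110  84] [-304. -119.   -2.]
404 226 [133  94  60] [-177.   13.   97.]
404 229 [142 103  65] [-168.   24.   96.]
404 232 [150 105  70] [-160.   32.   94.]
404 235 [155 112  74] [-154.   39.   91.]
404 238 [158 112  74] [-148.   47.   88.]
404 241 [145 104  69] [-143.   52.   84.]
426 205 [ 76 102 130] [-425. -154. 
[... 848 characters left out ...]
20.   54.   93.]
427 232 [107  74  54] [-319.  -38.    2.]
427 235 [98 71 49] [-314.  -32.   -3.]
427 238 [145  93  66] [-304.  -21.   -4.]
427 241 [150  91  60] [-202.   75.   74.]
428 205 [78 74 75] [-227.   42.  156.]
428 208 [74 67 62] [-229.   41.  146.]
428 211 [86 78 78] [-404. -123.    5.]
428 214 [83 77 71] [-217.   55.  139.]
428 217 [77 72 65] [-217.   56.  131.]
428 220 [85 80 72] [-223.   52.  118.]
428 223 [85 78 72] [-220.   55.  111.]
428 226 [77 72 62] [-222.   55.  102.]
428 229 [121  92  78] [-225.   52.   90.]
428 232 [109  75  52] [-328.  -43.   -3.]
428 235 [99 66 48] [-312.  -26.    1.]
428 238 [146  89  58] [-302.  -16.   -0.]
428 241 [162  99  69] [-294.   -7.   -3.]
```

View pics/s2.png

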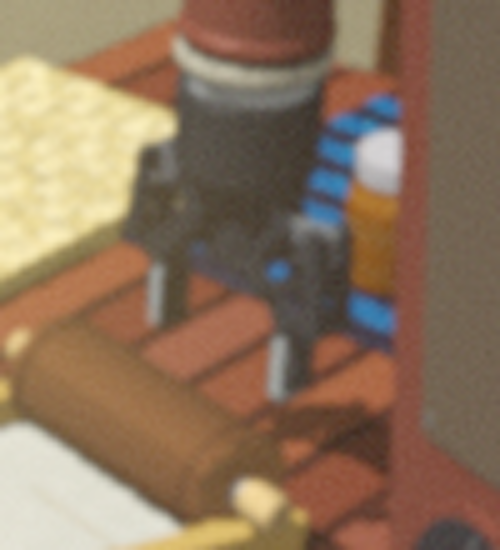

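Run:
```python
from h import *
c=dict(np.load("side0.npz"));W=cloud(c)
a=c["color"][60:200,560:640,::-1];cv2.imwrite("pics/s0c.png",cv2.resize(a,None,fx=4,fy=4,interpolation=cv2.INTER_CUBIC))
for u in (588,590,592,594,596,602):
    print(u,[(v,W[v,u].round(3).tolist()) for v in range(125,176,6)])
for z in (.195,.208,.24):
    k=np.linalg.inv(c["T"])@np.r_[.235,-.5784,z,1];print(z,k[0]/k[2]*c["fx"]+c["cx"],k[1]/k[2]*c["fy"]+c["cy"])
from bench import viewer,robot
rep(robot.read_state())
c=viewer.read_camera("side")
a=c["color"][:,:,::-1];cv2.imwrite("pics/s3.png",a)
```

```text
588 [(125, [0.674, -1.753, -0.088]), (131, [0.664, -1.746, -0.113]), (137, [0.654, -1.737, -0.138]), (143, [0.648, -1.739, -0.166]), (149, [0.643, -1.745, -0.197]), (155, [0.633, -1.736, -0.221]), (161, [0.223, -0.527, 0.26]), (167, [0.22, -0.53, 0.244]), (173, [0.61, -1.733, -0.307])]
590 [(125, [0.659, -1.737, -0.08]), (131, [0.659, -1.757, -0.114]), (137, [0.644, -1.731, -0.133]), (143, [0.233, -0.538, 0.302]), (149, [0.254, -0.614, 0.257]), (155, [0.223, -0.531, 0.275]), (161, [0.218, -0.528, 0.262]), (167, [0.217, -0.535, 0.243]), (173, [0.605, -1.745, -0.309])]
592 [(125, [0.252, -0.577, 0.333]), (131, [0.239, -0.55, 0.328]), (137, [0.234, -0.544, 0.316]), (143, [0.226, -0.533, 0.305]), (149, [0.214, -0.509, 0.3]), (155, [0.214, -0.518, 0.282]), (161, [0.212, -0.525, 0.264]), (167, [0.211, -0.532, 0.246]), (173, [0.594, -1.74, -0.304])]
594 [(125, [0.248, -0.577, 0.335]), (131, [0.235, -0.549, 0.33]), (137, [0.22, -0.517, 0.327]), (143, [0.213, -0.507, 0.317]), (149, [0.213, -0.517, 0.299]), (155, [0.214, -0.532, 0.278]), (161, [0.208, -0.527, 0.265]), (167, [0.208, -0.536, 0.2
[... 190 characters left out ...]
5]), (155, [0.209, -0.53, 0.28]), (161, [0.203, -0.524, 0.267]), (167, [0.585, -1.742, -0.27]), (173, [0.579, -1.747, -0.301])]
602 [(125, [0.218, -0.544, 0.351]), (131, [0.206, -0.519, 0.346]), (137, [0.204, -0.521, 0.331]), (143, [0.198, -0.517, 0.318]), (149, [0.196, -0.521, 0.302]), (155, [0.567, -1.722, -0.197]), (161, [0.569, -1.75, -0.237]), (167, [0.557, -1.736, -0.259]), (173, [0.552, -1.745, -0.291])]
0.195 585.5738585974871 176.79399768895092
0.208 586.7955182397061 172.30029825096491
0.24 589.8535145419675 161.05189829573936
t 2.425 bed x,y,z mm [-226.3   -0.3   40.2] toolx yaw 80.72 z [ 5.e-04 -5.e-04 -1.e+00] F [ 0.06 -0.47 -0.24] g 0.999 q [-0.55  0.23  1.82 -0.    1.08 -0.39]
```

View pics/s0c.png

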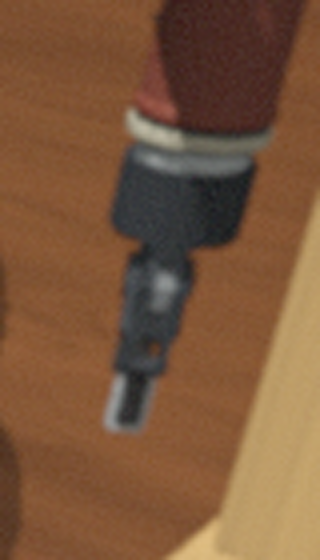

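View pics/s3.png

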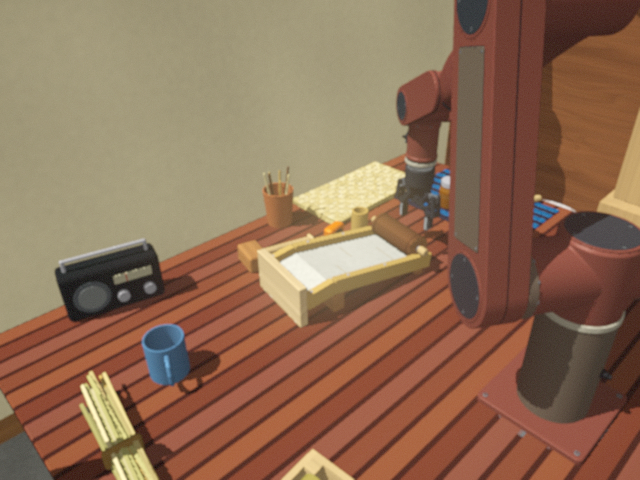

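The picture shows the fingertips ending about 87 mm above the table. They are at side view (426,230), in front of the table and above the roller. The state puts the open tips at about 54 mm, so it disagrees with the camera by about 35 mm in height, and the start picture shows the same offset. I'll back off a little, go down in the open space and check again before pushing.

Emit:
play_rows([
  [0,0,0,-10,0,10,1],
  [0,0,0,-10,0,20,1],
  [0,0,0,-10,0,28,1],
  [0,0,0,-10,0,32,1],
  [0,0,0,-10,0,32,1],
])

```text
time: 3.1
tcp_pos: [0.5118, -0.2343, 0.0072]
ee_rot: [-0.001, 0.762, 0.648, -0.0]
contact_force: [-0.0, -0.5, 0.5]
gripper_width: 0.995
```

Run:
```python
from h import *
from bench import robot,viewer
rep(robot.read_state())
c=viewer.read_camera("side");W=cloud(c);np.savez("side2.npz",**c)
a=c["color"][150:270,370:470,::-1];cv2.imwrite("pics/s4.png",cv2.resize(a,None,fx=5,fy=5,interpolation=cv2.INTER_CUBIC))
for u in (401,404,424,426,428,430):
  print(u,[(v,(1000*np.array([(W[v,u,:2]-O)@U,(W[v,u,:2]-O)@V,W[v,u,2]])).round(0).astype(int).tolist()) for v in range(213,250,3)])
```

```text
t 3.1 bed x,y,z mm [-235.8    0.4    7.2] toolx yaw 80.73 z [-9.e-04  6.e-04 -1.e+00] F [-0.01 -0.47  0.54] g 0.995 q [-0.57  0.29  1.83  0.    1.03 -0.41]
401 [(213, [-333, -167, 1]), (216, [-326, -158, -3]), (219, [-311, -141, -1]), (222, [-296, -124, 2]), (225, [-172, 7, 98]), (228, [-162, 18, 99]), (231, [-156, 26, 96]), (234, [-151, 32, 91]), (237, [-144, 39, 89]), (240, [-147, 37, 77]), (243, [-140, 46, 76]), (246, [-136, 50, 70]), (249, [-140, 47, 58])]
404 [(213, [-228, -44, 93]), (216, [-225, -40, 86]), (219, [-230, -44, 73]), (222, [-226, -39, 67]), (225, [-184, 5, 94]), (228, [-168, 23, 99]), (231, [-161, 31, 96]), (234, [-151, 42, 97]), (237, [-148, 46, 91]), (240, [-146, 50, 85]), (243, [-142, 54, 79]), (246, [-137, 60, 75]), (249, [-134, 64, 69])]
424 [(213, [-225, 33, 129]), (216, [-220, 39, 125]), (219, [-222, 38, 114]), (222, [-350, -84, 3]), (225, [-344, -76, -2]), (228, [-330, -62, 0]), (231, [670, 892, 822]), (234, [-305, -36, 2]), (237, [-295, -25, 1]), (240, [-189, 77, 83]), (243, [-188, 79, 75]), (246, [-189, 79, 66]), (249, [-167, 101, 77])]
426 [(213, [-236, 
[... 206 characters left out ...]
-194, 79, 82]), (243, [-193, 81, 74]), (246, [-197, 79, 62]), (249, [-175, 100, 73])]
428 [(213, [-398, -116, 3]), (216, [-228, 45, 125]), (219, [-226, 48, 118]), (222, [-225, 50, 110]), (225, [-223, 53, 103]), (228, [-227, 51, 92]), (231, [-224, 55, 86]), (234, [-229, 51, 73]), (237, [-232, 49, 62]), (240, [-297, -10, -2]), (243, [-286, 1, -2]), (246, [-280, 8, -7]), (249, [-265, 23, -3])]
430 [(213, [-252, 28, 118]), (216, [-235, 45, 122]), (219, [-386, -94, -3]), (222, [-371, -79, -2]), (225, [-230, 54, 102]), (228, [-231, 53, 92]), (231, [-229, 56, 85]), (234, [-231, 56, 75]), (237, [-226, 62, 70]), (240, [-302, -8, -3]), (243, [-287, 8, 1]), (246, [-279, 17, -1]), (249, [-267, 29, -1])]
```

View pics/s4.png

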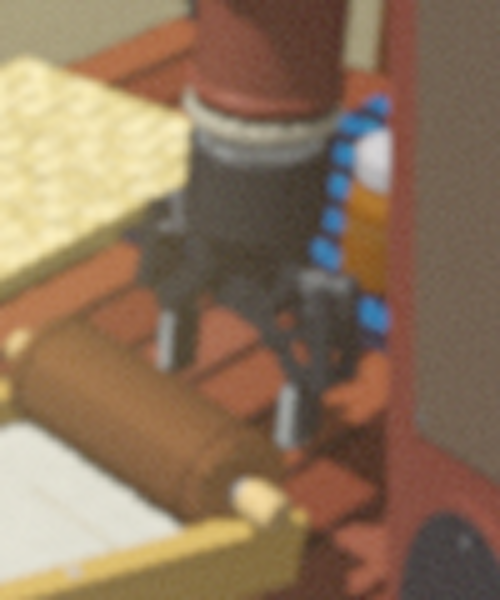

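The camera agrees with itself again: there is bare table below the tip at side view (428,240), and the tips are at about 57 mm. I'll go with the camera height, so open tips are at TCP + 50 mm. Now I'll lower 5 mm and start pushing, following the slope.

Emit:
play_rows([
  [0,0,0,6,0,5,1],
  [0,0,0,13,0,5,1],
  [0,0,0,19,0,5,1],
  [0,0,0,25,0,5,1],
  [0,0,0,32,0,4,1],
  [0,0,0,40,0,3,1],
  [0,0,0,48,0,2,1],
  [0,0,0,56,0,1,1],
])

```text
time: 4.15
tcp_pos: [0.5239, -0.1826, 0.0096]
ee_rot: [0.004, 0.762, 0.647, 0.0]
contact_force: [-1.1, -9.0, 7.7]
gripper_width: 1.003
```

```bash
cat >> h.py <<'E'
def look(n):
    from bench import robot,viewer
    rep(robot.read_state())
    a=viewer.read_camera("side")["color"][170:320,240:450,::-1]; cv2.imwrite(f"pics/s{n}.png",cv2.resize(a,None,fx=3.7,fy=3.7,interpolation=cv2.INTER_CUBIC))
    c=viewer.read_camera("top");a=c["color"][180:340,220:430,::-1]; cv2.imwrite(f"pics/t{n}.png",cv2.resize(a,None,fx=3.7,fy=3.7,interpolation=cv2.INTER_CUBIC))
E
python3 -c "
from h import *
look(5)"
```

```text
t 4.15 bed x,y,z mm [-182.8   -3.1    9.6] toolx yaw 80.71 z [ 0.0054 -0.0061 -1.    ] F [-1.07 -9.05  7.66] g 1.003 q [-0.48  0.26  1.86 -0.    1.02 -0.31]
```

View pics/s5.png

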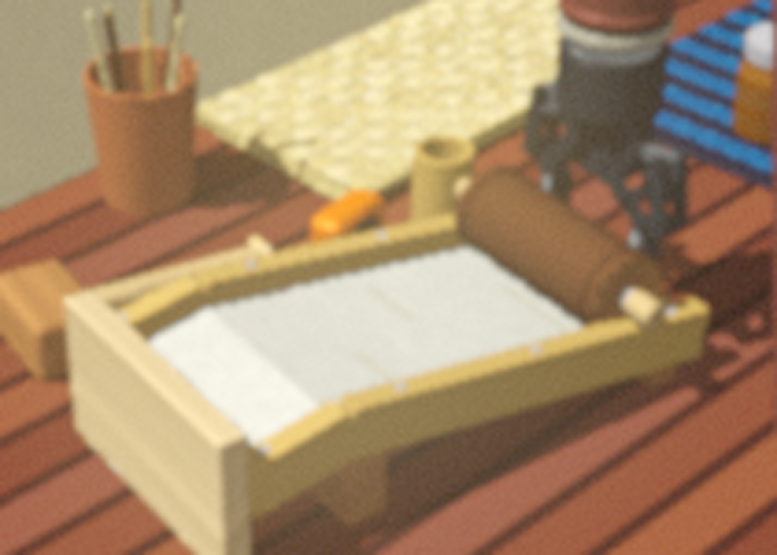

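View pics/t5.png

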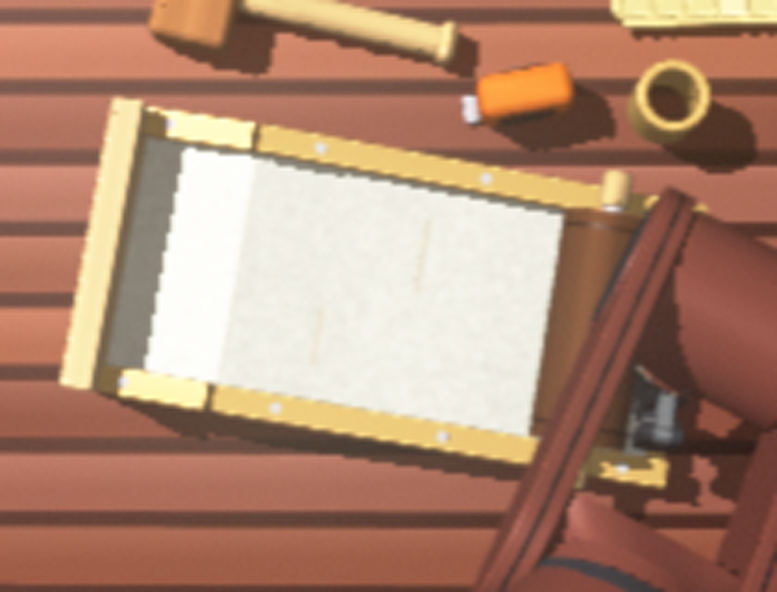

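The roller has left the strip, looks square, and both tips are behind it at about 9 N. Carrying on up the ramp.

Emit:
play_rows([
  [0,0,0,10,-1,-1.4,1],
  [0,0,0,20,-1,-2.8,1],
  [0,0,0,30,-1,-4.2,1],
  [0,0,0,40,-1,-5.6,1],
  [0,0,0,50,-1,-7,1],
  [0,0,0,60,-1,-8.4,1],
  [0,0,0,70,-1,-9.8,1],
  [0,0,0,80,-1,-11.2,1],
  [0,0,0,90,-1,-12.6,1],
  [0,0,0,100,-1,-14,1],
])

```text
time: 5.5
tcp_pos: [0.5386, -0.0839, 0.0234]
ee_rot: [0.004, 0.762, 0.648, -0.0]
contact_force: [-2.6, -13.0, 11.7]
gripper_width: 1.001
```

```bash
python3 -c "
from h import *
look(6)"
```

```text
t 5.5 bed x,y,z mm [-83.   -1.7  23.4] toolx yaw 80.73 z [ 0.0044 -0.006  -1.    ] F [ -2.55 -13.03  11.74] g 1.001 q [-0.3   0.22  1.88 -0.01  1.04 -0.13]
```

View pics/s6.png

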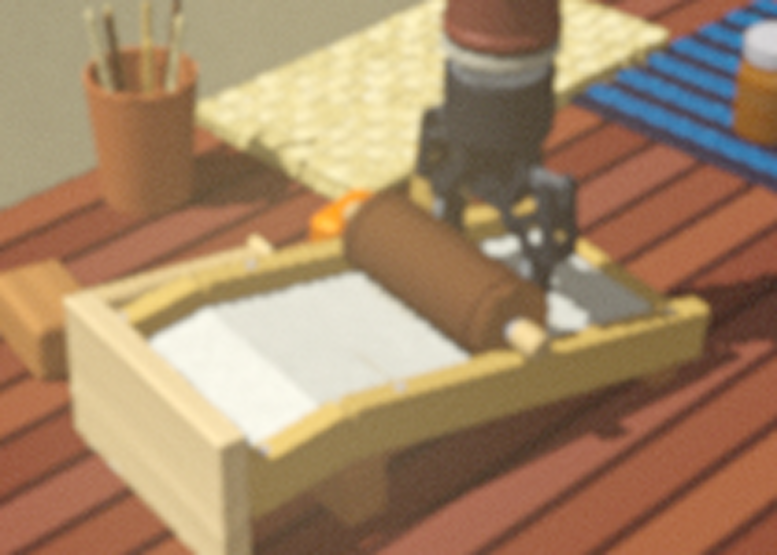

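View pics/t6.png

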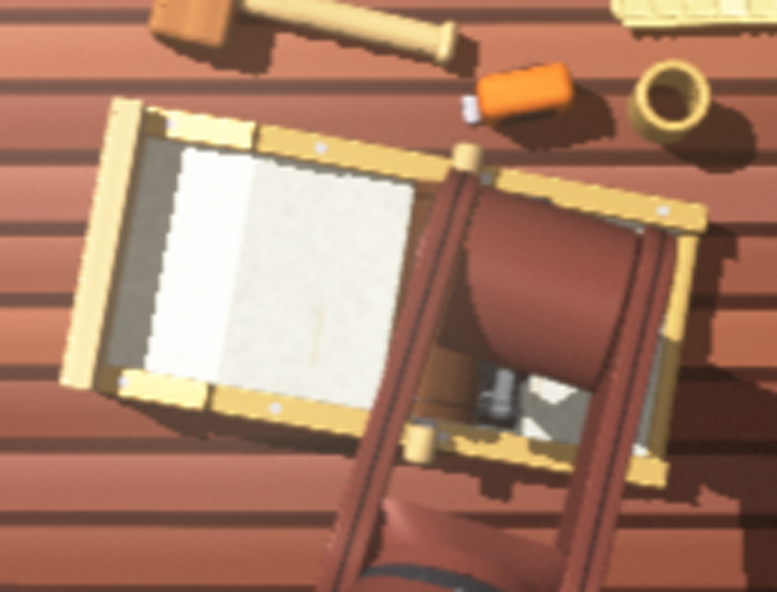

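Emit:
play_rows([
  [0,0,0,10,0,-1.4,1],
  [0,0,0,20,0,-2.8,1],
  [0,0,0,30,0,-4.2,1],
  [0,0,0,40,0,-5.6,1],
  [0,0,0,50,0,-7,1],
  [0,0,0,60,0,-8.4,1],
  [0,0,0,70,0,-9.8,1],
  [0,0,0,80,0,-11.2,1],
  [0,0,0,90,0,-12.6,1],
  [0,0,0,100,0,-14,1],
])

```text
time: 6.85
tcp_pos: [0.5536, 0.0157, 0.0363]
ee_rot: [0.002, 0.762, 0.648, -0.001]
contact_force: [-1.4, -11.9, 10.5]
gripper_width: 1.002
```

```bash
python3 -c "
from h import *
look(7)"
```

```text
t 6.85 bed x,y,z mm [17.7 -0.4 36.3] toolx yaw 80.72 z [ 0.0019 -0.0042 -1.    ] F [ -1.44 -11.89  10.51] g 1.002 q [-0.11  0.22  1.84 -0.    1.07  0.05]
```

View pics/s7.png

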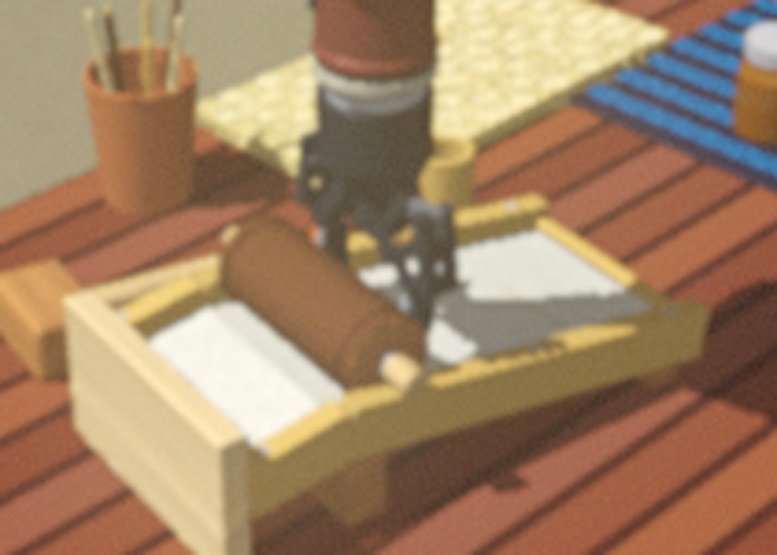

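View pics/t7.png

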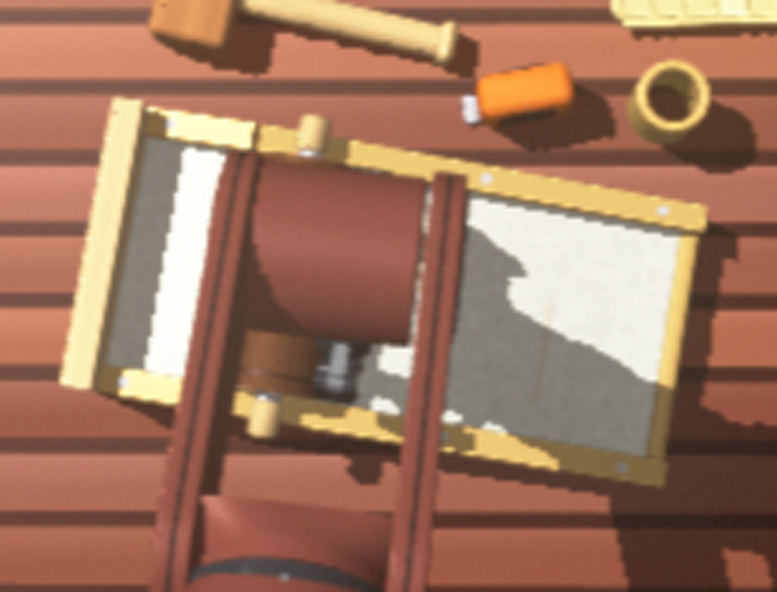

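Square and nearly at the crest. Next I'll push it over gently.

Emit:
play_rows([
  [0,0,0,9,0,-1.3,1],
  [0,0,0,18,0,-2.6,1],
  [0,0,0,27,0,-3.8,1],
  [0,0,0,35,0,-5,1],
  [0,0,0,42,0,-5.5,1],
  [0,0,0,49,0,-6,1],
  [0,0,0,56,0,-6,1],
  [0,0,0,63,0,-6,1],
  [0,0,0,68,0,-6,1],
  [0,0,0,68,0,-6,1],
])

```text
time: 8.2
tcp_pos: [0.5634, 0.0858, 0.0407]
ee_rot: [-0.0, 0.762, 0.648, -0.0]
contact_force: [0.1, -0.6, -0.4]
gripper_width: 1.001
```

```bash
python3 -c "
from h import *
look(8)"
```

```text
t 8.2 bed x,y,z mm [88.4  1.2 40.7] toolx yaw 80.76 z [-2.e-04  0.e+00 -1.e+00] F [ 0.1  -0.63 -0.38] g 1.001 q [0.01 0.25 1.8  0.   1.09 0.17]
```

View pics/s8.png

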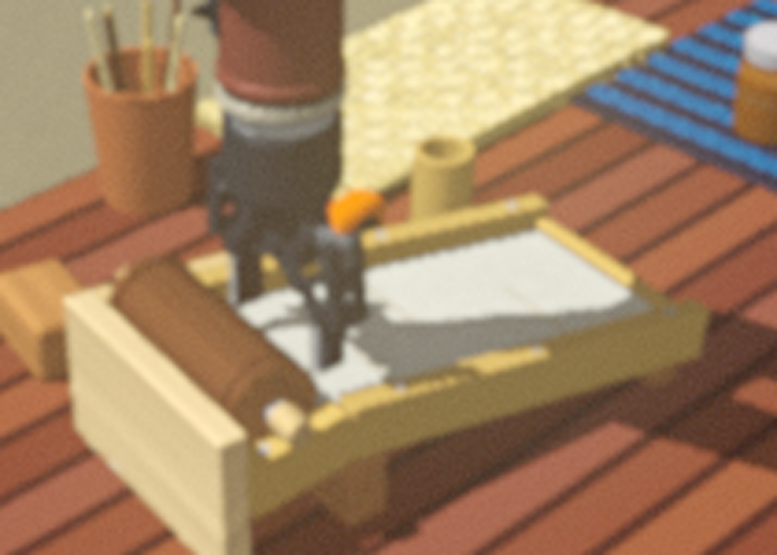

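View pics/t8.png

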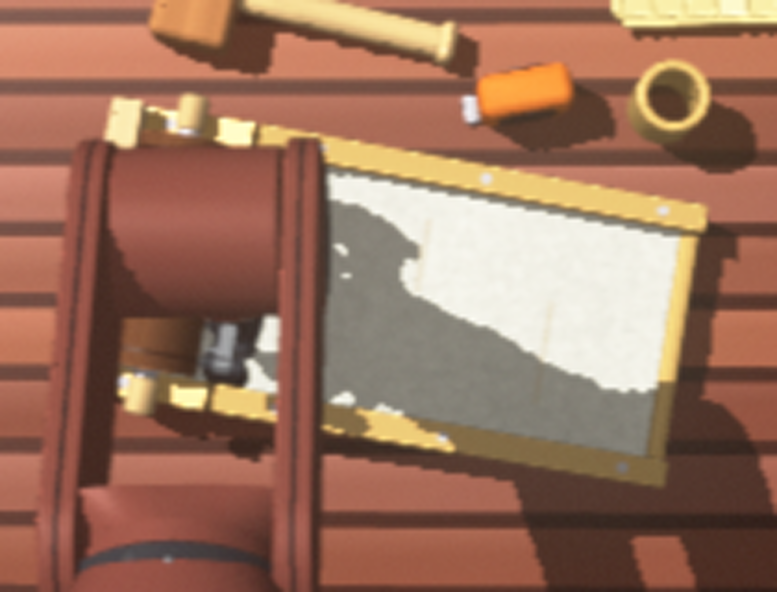

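The roller ran into the cradle on its own and nothing touches the hand (contact force about zero). Next I'll withdraw back and up, then check with a clear view.

Emit:
play_rows([
  [0,0,0,-15,0,0,1],
  [0,0,0,-35,0,-2,1],
  [0,0,0,-60,0,-20,1],
  [0,0,0,-90,0,-60,1],
  [0,0,0,-140,0,-100,1],
  [0,0,0,-190,0,-130,1],
  [0,0,0,-240,0,-150,1],
  [0,0,0,-290,0,-150,1],
  [0,0,0,-340,0,-150,1],
  [0,0,0,-340,0,-150,1],
])

```text
time: 9.55
tcp_pos: [0.5067, -0.2548, 0.191]
ee_rot: [0.0, 0.764, 0.645, -0.0]
contact_force: [0.1, 1.0, -0.2]
gripper_width: 1.003
```

Run:
```python
from h import *
from bench import viewer
look(9)
c0=dict(np.load("top0.npz"));c=viewer.read_camera("top");W=cloud(c);H=W[...,2]
d=W[...,:2]-O;bx=d@U*1000;by=d@V*1000
m=(bx>90)&(bx<172)&(abs(by)<70)&(H>.112)&(H<.15);p=W[m]
vv=cv2.fitLine(p[:,:2].astype(np.float32)*1000,cv2.DIST_HUBER,0,.01,.01).ravel()
e=vv[2:]/1000-O
print("roller bed xy",(e@U*1000).round(1),(e@V*1000).round(1),"top z",p[:,2].max(),"yaw dev",np.degrees(np.arctan2(vv[1],vv[0]))%180+90-260.7+0, len(p))
diff=cv2.absdiff(c0["color"],c["color"]).max(-1)
print([(n,diff[b-18:b+18,a-25:a+25].mean().round(1)) for n,a,b in [("mallet",300,178),("tape",360,205),("offcut",402,206),("mug",126,250),("jar",527,244)]])
```

```text
t 9.55 bed x,y,z mm [-256.9    2.1  191. ] toolx yaw 80.37 z [-2.0e-04 -1.2e-03 -1.0e+00] F [ 0.12  0.98 -0.25] g 1.003 q [-0.6   0.09  1.69 -0.    1.37 -0.44]
roller bed xy 142.0 0.5 top z 0.13505815890564943 yaw dev -0.013366699 1379
[('mallet', np.float64(2.0)), ('tape', np.float64(1.6)), ('offcut', np.float64(2.1)), ('mug', np.float64(1.5)), ('jar', np.float64(6.5))]
```

View pics/s9.png

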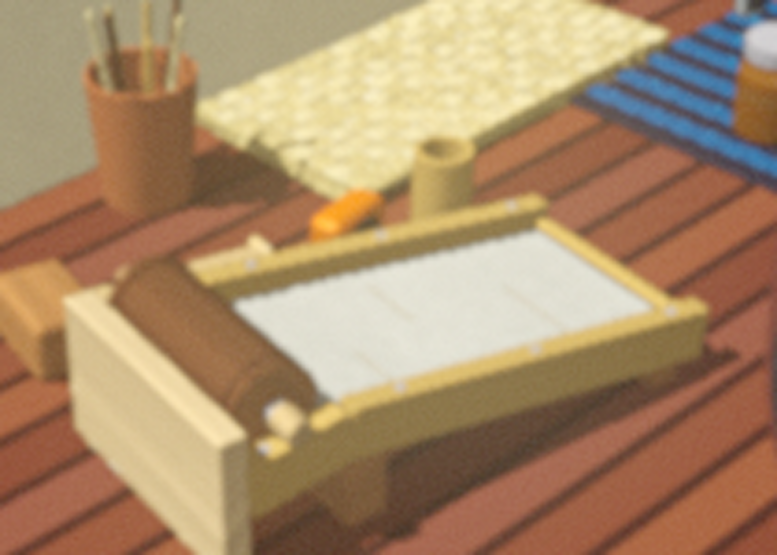

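View pics/t9.png

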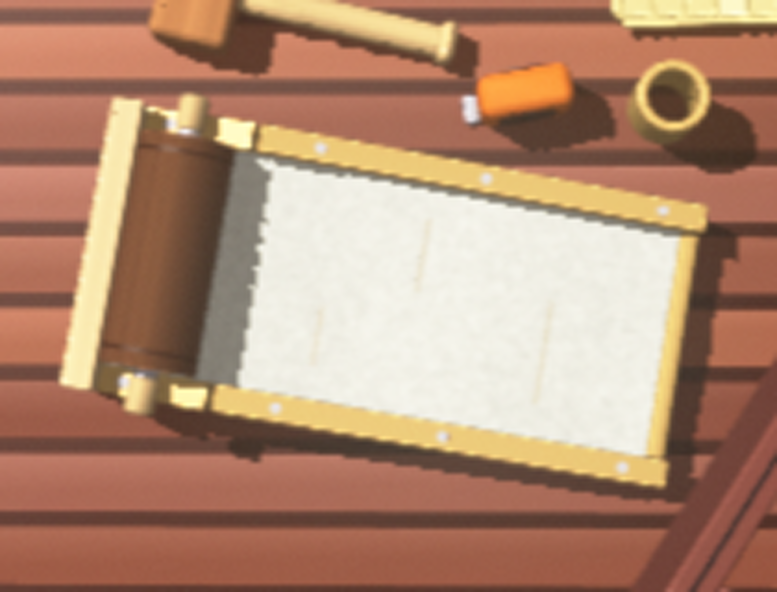

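The roller is parked square at bed x = 142 mm (nominal 143) against the stop. I'll let the arm settle and check the jar, where the image difference may just be the arm's shadow, then hand in.

Emit:
play_rows([
  [0,0,0,0,0,-20,1],
  [0,0,0,0,0,-20,1],
  [0,0,0,0,0,-20,1],
  [0,0,0,0,0,-20,1],
])

```text
time: 10.2
tcp_pos: [0.5085, -0.2498, 0.2105]
ee_rot: [-0.0, 0.762, 0.648, -0.0]
contact_force: [-0.6, -0.6, -0.6]
gripper_width: 0.998
```

Run:
```python
from h import *
from bench import robot,viewer
c0=dict(np.load("top0.npz"));c=viewer.read_camera("top")
for k in (c0,c):
    W=cloud(k);m=np.zeros((480,640),bool);m[222:268,495:560]=1
    p=W[m&(W[...,2]>.08)&(W[...,2]<.1)];print("jar lid",p.mean(0).round(4),len(p))
W=cloud(c);d=W[...,:2]-O;bx=d@U*1000;by=d@V*1000;H=W[...,2]
p=W[(bx>90)&(bx<172)&(abs(by)<70)&(H>.112)&(H<.15)][:,:2].mean(0)-O;print("roller x",p@U*1000)
s=robot.read_state();rep(s);print(robot.hand_in())
```

```text
jar lid [ 0.589  -0.4952  0.0901] 480
jar lid [ 0.5889 -0.4948  0.0903] 489
roller x 142.36698978646638
t 10.25 bed x,y,z mm [-251.6    1.2  210.4] toolx yaw 80.75 z [-6.e-04  4.e-04 -1.e+00] F [0.29 0.73 0.07] g 1.002 q [-0.6   0.07  1.66 -0.    1.41 -0.43]
the job is handed in; nothing more can be done
None
```

The roller is parked in its cradle against the top stop, and the job was handed in at 10.25 s. I pushed it up the gutter from behind with both open fingertips. Once past the crest it rolled into the cradle by itself, and I then backed the hand away and raised it.

**Last checks:**
- **Roller:** it sits at bed x of about 142 mm (nominal 143), within 1 mm of the centre line and square to the bed. It was still there 0.65 s later, after the arm had settled.
- **Hand:** it is well clear behind and above the bed, with only noise-level contact force. The highest reading I saw while pushing was about 18 N.
- **Other objects:** the mallet, tape measure, bamboo offcut and mug look unchanged in the top view. The jar area differed slightly between pictures, probably from the arm's shadow; the lid's measured position had not moved.

**One disagreement:** the cameras show the open fingertips about 50 mm above the reported tool point, where the description implies 13 mm. I checked this twice before making contact and went by the camera height.

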